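# Tuck a cover plate under a hinged flap and hold it down

## Robot

A 6-joint arm with a two-finger parallel gripper is mounted at the origin on a cart in front of the work surface, level with it; the furniture and walls round the work are solid. World frame = base frame: x ahead of the robot, y to its left, z up, the work surface at z = 0. Lengths are in m, angles in rad, forces in N, time in s.
With the tool pointing down it reaches from about 0.375 to 0.9 m from the base axis. Payload 3.1 kg.
Tool frame: the origin (TCP) lies on the centre line of the jaws, within the pads' length; the fingertips stand 19 mm ahead of it and the grasp point (between the pads) is the TCP; z points along the fingers, y is the direction in which the jaws open and shut (so a half turn about z gives the same grasp; the last joint's range is limited). The gripper opens to 85 mm and grips with 20 to 120 N. Pads are 22 mm wide; open, the fingers measure 114 mm over their backs; the gripper's body (76 mm by 85 mm) begins 54 mm behind the grasp point. The pads swing forward as they close: fully open they stand 13 mm farther back than shut.
Start: joints at [1.054, 0.527, 1.433, -0, 1.181, -0.178], TCP at [0.208, 0.589, 0.25] pointing down, gripper open.
Joint ranges: [-3.08, 3.08], [-0.75, 2.2], [0.22, 2.44], [-1.43, 4.57], [0, 2.65], [-2.85, 2.85]. Speed limits (rad/s): [2.79, 2.79, 3.14, 3.14, 3.14, 3.14].

## Interface

Orientations are given as a unit quaternion [x, y, z, w].
In Python, from station import manip, imaging, workorder gives the robot as it stands.
- The arm moves only by the shell command python3 -m creep 'ROWS' [FORCE]. ROWS is a JSON object of lists of equal length, an entry for each row: "claw": the finger opening in cm, from 0 to 8.54; "dp": the shift along the tool's x, y, z in cm, a list of three; "roll": the turn about the tool's z in rad. In form: {"claw": [claw, ...], "dp": [[dx, dy, dz], ...], "roll": [roll, ...]}. A call has 1 to 12 rows; each row is the pose to reach, as a shift and turn from the pose commanded when the call began, along the tool's axes at that moment; what a row does not reach only later rows make up. A row lasts 1/10 s, in which the tool goes at most 50 mm and 8.59 degrees, less where a joint would pass 70% of its speed; a pose out of reach is approached as far as the arm can. A call with a gripper value outside its range is refused whole. The fingers move at their own pace and stop on an object; FORCE is the grip in N (left out, the last holds). Time passes only in rows, so rows that repeat a pose let the fingers close. It gives the time, the measured TCP pose, the force and the opening at its end, in the units of the state.
- manip.sense(): the state, without advancing time (a new reading comes with each control period).
- imaging.snapshot(name): name is "scene" or "top"; returns a dict with "image" (420x560x3 uint8, red, green, blue), "z_map" (420x560 float32, m along the optical axis (not along the pixel's ray), 0 where there is no reading), "vfov" (degrees; the focal length in pixels is half the picture's height over the tangent of half this angle, whatever the lens; pixels are square), "cx", "cy" (the principal point, pixels), "dist" ([k1, k2, p1, p2, k3] as OpenCV has them; the pictures are not rectified), "R" (3x3) and "t" (3): a world point X has camera coordinates R X + t. Camera axes: x right, y down, z forward; pixel columns grow to the right and rows downward; lengths in m; the calibration is good to about 2 mm. A picture is of the moment at which its call begins.
- workorder.sign_off(): hands the job in, once; it reports no verdict.
The state is a dict: "t": time; "q": joint angles; "qd": joint speeds; "tau": joint torques, N m; "tcp_pos": TCP position; "tool_rot": TCP orientation; "force": force on the tool from outside, world axes, zero at the start; "ft_torque": the same for the moment, N m; "finger_gap": opening from 0.0 (shut) to 1.0 (fully open).
Only numpy, scipy, OpenCV 4.12 (cv2) and the standard library are available. Lean on these libraries where they do the work, as an engineer would, in place of code of your own. Each camera call takes 0.05 s, during which the arm holds its last target.

## Task

Seat the small green circuit board flat in the pocket of the assembly fixture and let go of it. Then take the dark steel cover plate by its grip bar, slide one of its short edges squarely, about 15 mm, in under the fixture's hinged flap without lifting the flap (it may give by a few millimetres at most), and press the plate down flat on the fixture. Finish while still holding the plate firmly pressed down, and leave the transformer, the tin and the pliers where they are.

Things in the scene. Friction and masses are not known exactly. Their poses are not given: they have to be found in the camera images.
- fixture: fixed assembly fixture, aluminium base 176 x 92 x 6 mm with grey blocks. Origin on the bench under the pocket's middle; z up, x toward the flap (away from the robot), y across. Two sills 84 mm wide, flat tops 24 mm above the bench: front x -85 to -32 mm, rear x 32 to 73 mm. At x = 73 a back stop (top 29.5 mm) with hinge ears (top 42 mm, inner faces y = +-32) behind the rear sill.
- pocket (a point): middle of the fixture's pocket floor, 6 mm above the bench. The pocket is 64 mm long (fixture x, between the sills) and 44 mm wide (y) at the floor; its side walls lean outward as a lead-in to 50 mm apart at their top, only 11 mm above the bench. Outside them (beyond y = +-29 mm) is free room for fingers.
- flap (a joint): hinge angle of the steel flap, rad: 0 = closed, level on its rest; grows as lifted, to 1.2; 0.1 lifts the edge 3.5 mm. Its weight (40 g) closes it. 60 mm wide, 2 mm thick; laps over the rear sill from the pin (fixture x = 81 mm, 34.5 mm above the bench) to the free edge at x = 46 mm. Closed, its underside is 32 mm above the bench, 8 mm above the sill.
- flap_edge (a point): middle of the flap's free edge (fixture x = 46 mm, y = 0, 34.5 mm above the bench when closed). The last 7 mm of the flap are bent up by about 4 mm as a lead-in.
- cover: dark steel cover plate 110 (x) x 64 (y) x 3 mm, 160 g +-30 percent, flat on the bench, grip bar up. Origin: centre of the underside; z up. Alike end for end: either short edge may go under. Leading edge is 55 mm from the origin, so origin at fixture x = 6 mm is 15 mm under the flap, 18 mm meets the back stop. Flat on both sills its underside is 24 mm above the bench.
- grip (a point): middle of the top of the cover plate's grip bar, 21 mm above the plate's underside. The bar stands across the plate's middle: 8 mm thick (plate x), 40 mm long (plate y), 18 mm high above the plate.
- board: small green circuit board with a pin row, looks 42 (x) x 60 (y) mm; for contact a solid block 40 x 56 x 14 mm, 25 g, flat on the bench. Origin: centre of the underside; z up. Goes into the pocket with its long side (y) along fixture x, either way round. Gripped across the 40 mm width by its upper 7 mm, the fingers clear the pocket's walls.
- transformer: bystander: black transformer with yellow coil, 56 x 66 x 44 mm; origin centre of the underside
- fuse_tin: bystander: small red and white tin, 52 x 82 x 27 mm; origin centre of the underside
- pliers: bystander: blue-handled long-nose pliers, 51 x 169 x 12 mm; origin centre of the underside
Mind the look-alikes: they are no part of the job. What is shaped like the board but pink or purple is not meant.

How it is judged:
On the way, in this order (a step that is already met when the one before it is completed fails the run):
1. the board lies flat and square in the pocket, let go (x of board in the frame of fixture between -0.006 and 0.006 m and y of board in the frame of fixture between -0.005 and 0.005 m and z of board in the frame of fixture between 0.003 and 0.0085 m and angle between the y axis of board and the x axis of fixture, either way round below 0.1 rad and angle between board's own z axis and vertical below 0.06 rad and contact force between the fingers and board below 0.1 N), for 0.2 s.
2. a short edge of the cover plate is under the flap, square (x of cover in the frame of fixture between -0.001 and 0.022 m and y of cover in the frame of fixture between -0.008 and 0.008 m and angle between the x axis of cover and the x axis of fixture, either way round below 0.09 rad and z of cover in the frame of fixture below 0.031 m and value of joint flap below 0.15 rad), for 0.1 s.
At the end, for the whole second after the job is handed in: Board flat in the pocket (within 6 mm, 0.1 rad). Plate flat on both sills (2 mm, 0.04 rad), edge at least 8 mm under the flap, within 8 mm sideways and 0.09 rad of square; flap down (under 0.06 rad); robot still touching the plate (over 2 N), plate pressed on the fixture with over 4 N (x of board in the frame of fixture between -0.006 and 0.006 m and y of board in the frame of fixture between -0.005 and 0.005 m and z of board in the frame of fixture between 0.003 and 0.0085 m and angle between the y axis of board and the x axis of fixture, either way round below 0.1 rad and angle between board's own z axis and vertical below 0.06 rad and x of cover in the frame of fixture between -0.001 and 0.022 m and y of cover in the frame of fixture between -0.008 and 0.008 m and angle between the x axis of cover and the x axis of fixture, either way round below 0.09 rad and z of cover in the frame of fixture between 0.022 and 0.0262 m and angle between cover's own z axis and vertical below 0.04 rad and contact force between cover and fixture above 4 N and contact force between the fingers and cover above 2 N and value of joint flap below 0.06 rad and linear speed of cover below 0.02 m/s); the arm keeps its last pose, push and grip.
It fails at once if the flap was lifted more than 0.15 rad (5 mm at its edge) (value of joint flap above 0.15 rad).
It fails at once if the transformer was moved more than 30 mm (distance of transformer from where it was at the start of the episode above 0.03 m).
It fails at once if the fuse tin was moved more than 30 mm (distance of fuse_tin from where it was at the start of the episode above 0.03 m).
It fails at once if the pliers was moved more than 30 mm (distance of pliers from where it was at the start of the episode above 0.03 m).
It also fails if it takes over 58 s, if anything falls off the work surface, if the arm or the gripper's body presses on something with over 40 N, if the wrist force passes 120 N, or if a joint passes its speed limit or range.

## Working session

There is one attempt and no reset: what is moved stays moved. The work goes in short steps, Python scripts to look and compute and a shell command to move; the robot and the scene stay as the last step left them, time stands still between calls to the robot, and variables do not carry over. Pictures are saved under pics/ and viewed, and the job is handed in when it is done.

```bash
mkdir -p pics; ls; python3 - <<'E'
from station import manip, imaging
import cv2,numpy as np,pickle
s=manip.sense(); print({k:np.round(v,4).tolist() for k,v in s.items()})
for n in("scene","top"):
    d=imaging.snapshot(n); pickle.dump(d,open(f"{n}0.pkl","wb")); cv2.imwrite(f"pics/{n}0.png",d["image"][:,:,::-1])
    print(n,d["vfov"],d["cx"],d["cy"],d["dist"],np.round(d["R"],3).tolist(),d["t"])
E
```

```text
pics
{'t': 0.0, 'q': [1.0535, 0.5285, 1.4339, 0.0, 1.1814, -0.1785], 'qd': [-0.0009, 0.001, 0.0005, 0.0018, -0.0005, -0.0011], 'tau': [-0.0004, -44.2352, -17.802, -0.0004, 0.0082, -0.0], 'tcp_pos': [0.2074, 0.5889, 0.2493], 'tool_rot': [0.1686, 0.9857, -0.001, -0.0004], 'force': [-0.0182, -0.7762, 1.0456], 'ft_torque': [0.0452, 0.0019, -0.0035], 'finger_gap': 0.9987}
scene 45.30398842222565 291.1254438555877 210.18153525381604 [0.02778844 0.         0.         0.         0.        ] [[0.886, -0.463, 0.02], [-0.3, -0.607, -0.736], [0.353, 0.646, -0.677]] [-0.39778327  0.27556676  0.96277251]
top 51.95378187127117 282.11328690309256 206.37753257336985 [-0.03131526  0.          0.          0.          0.        ] [[0.023, -1.0, 0.006], [-0.998, -0.023, -0.06], [0.06, -0.005, -0.998]] [0.14229257 0.52206946 1.10183783]
```

View pics/scene0.png

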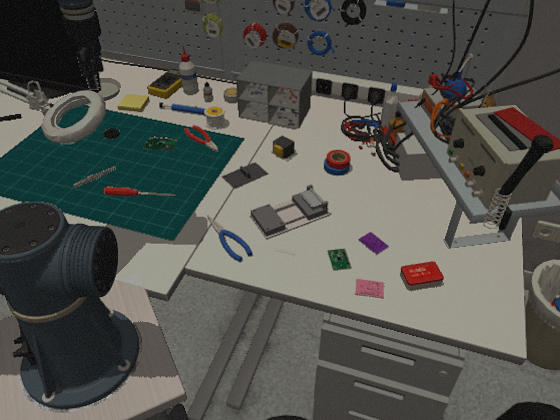

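View pics/top0.png

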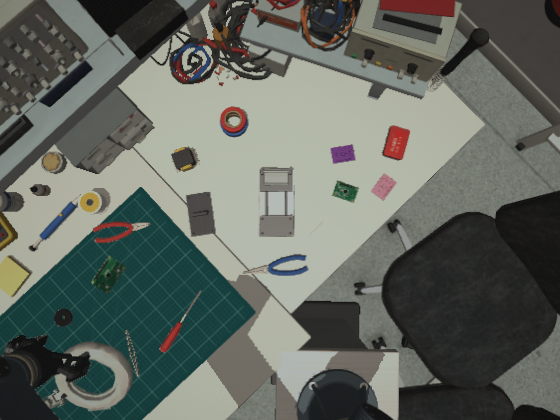

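Board candidates in the top view: green (345,191), green on the mat (108,273), purple (343,154) and pink (384,187). Enlarging these to confirm.

```bash
cat > h.py <<'E'
import cv2,numpy as np
def K(d):
    f=d["image"].shape[0]/2/np.tan(np.radians(d["vfov"])/2)
    return np.array([[f,0,d["cx"]],[0,f,d["cy"]],[0,0,1.]])
def world(d,uv,z):
    "intersect pixel rays with plane z"
    uv=np.asarray(uv,float).reshape(-1,1,2)
    n=cv2.undistortPoints(uv,K(d),np.asarray(d["dist"],float)).reshape(-1,2)
    r=np.c_[n,np.ones(len(n))]@d["R"]; c=-d["R"].T@d["t"]
    return c+r*((z-c[2])/r[:,2])[:,None]
def proj(d,X):
    return cv2.projectPoints(np.asarray(X,float).reshape(-1,1,3),cv2.Rodrigues(d["R"])[0],d["t"],K(d),np.asarray(d["dist"],float))[0].reshape(-1,2)
def cloud(d):
    z=d["z_map"]; h,w=z.shape
    u,v=np.meshgrid(np.arange(w),np.arange(h))
    n=cv2.undistortPoints(np.stack([u,v],-1).reshape(-1,1,2).astype(float),K(d),np.asarray(d["dist"],float)).reshape(h,w,2)
    P=np.dstack([n*z[...,None],z]); return (P-d["t"])@d["R"]
E
python3 - <<'E'
import pickle,cv2,numpy as np
from h import *
d=pickle.load(open("top0.pkl","rb")); im=d["image"][:,:,::-1]
a=cv2.resize(im[140:270,180:410],None,fx=3.4,fy=3.4,interpolation=cv2.INTER_CUBIC)
cv2.imwrite("pics/c1.png",a)
b=cv2.resize(im[245:305,75:145],None,fx=5,fy=5,interpolation=cv2.INTER_CUBIC)
s=pickle.load(open("scene0.pkl","rb"))["image"][:,:,::-1]
c=cv2.resize(s[160:310,210:450],None,fx=3.3,fy=3.3,interpolation=cv2.INTER_CUBIC)
cv2.imwrite("pics/c2.png",b);cv2.imwrite("pics/c3.png",c)
for p in[(345,191),(108,273),(343,154),(384,187),(277,200),(200,213)]: 
  print(p,world(d,p,0).round(3),cloud(d)[p[1],p[0]].round(3))
E
```

```text
(345, 191) [[ 0.564 -0.011  0.   ]] [ 0.563 -0.01   0.006]
(108, 273) [[0.335 0.605 0.   ]] [0.336 0.602 0.008]
(343, 154) [[ 0.662 -0.004  0.   ]] [ 0.661 -0.003  0.005]
(384, 187) [[ 0.577 -0.114  0.   ]] [ 0.576 -0.112  0.007]
(277, 200) [[0.536 0.168 0.   ]] [0.536 0.168 0.008]
(200, 213) [[0.497 0.369 0.   ]] [0.496 0.365 0.021]
```

View pics/c1.png

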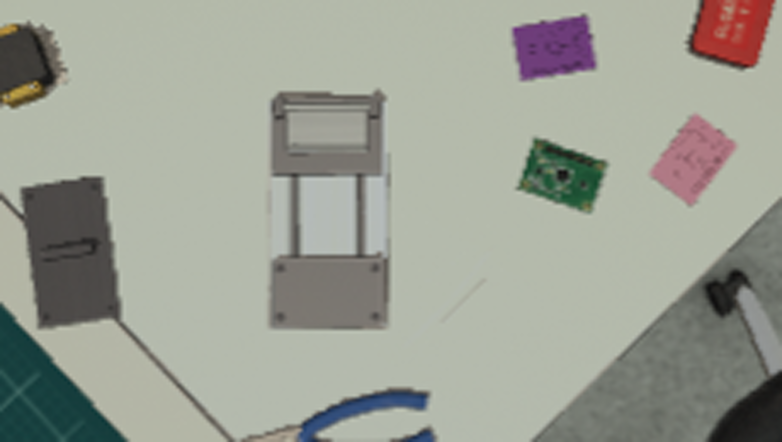

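View pics/c2.png

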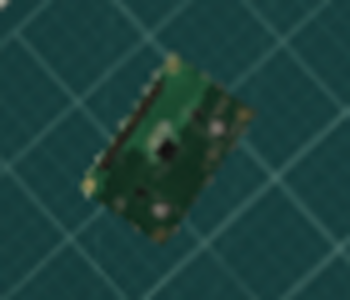

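View pics/c3.png

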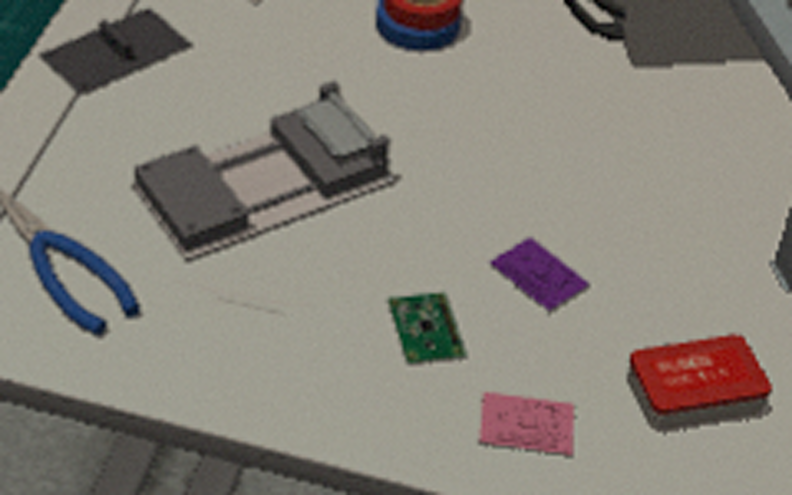

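```bash
python3 - <<'E'
import pickle,cv2,numpy as np
from h import *
d=pickle.load(open("top0.pkl","rb")); s=pickle.load(open("scene0.pkl","rb"))
C=cloud(d);Cs=cloud(s)
hsv=cv2.cvtColor(d["image"],cv2.COLOR_RGB2HSV)
# near board & cover by colour; rect in world
def rect(m,z,name):
    n,l,st,ce=cv2.connectedComponentsWithStats(m.astype(np.uint8)); i=1+np.argmax(st[1:,4]); m=l==i
    v,u=np.nonzero(m); w=world(d,np.c_[u,v],z)[:,:2]
    r=cv2.minAreaRect((w*1000).astype(np.float32)); print(name,m.sum(),r,cv2.boxPoints(r).round(1).tolist(),"med depth z",np.median(C[m][:,2]).round(4))
    return m
def win(x0,y0,x1,y1):
    w=np.zeros(hsv.shape[:2],bool); w[y0:y1,x0:x1]=1; return w
H,S,V=[hsv[...,i] for i in range(3)]
rect(win(325,172,365,210)&((S>70)|(V<110)),.008,"near board")
rect(win(85,250,130,300)&(((H<83)&(S>60))),.008,"mat board")
rect(win(180,185,220,245)&(V<125),.003,"cover")
# heights from scene cam near boards
for n,c,a in(("near",(.563,-.01),.04),("mat",(.335,.605),.04),("cover",(.497,.367),.07)):
    for nm,X in(("top",C),("scene",Cs)):
        k=(abs(X[...,0]-c[0])<a)&(abs(X[...,1]-c[1])<a)
        print(n,nm,np.percentile(X[k][:,2],[1,10,25,50,75,90,99]).round(4))
# fixture
k=(abs(C[...,0]-.54)<.12)&(abs(C[...,1]-.168)<.07)
for lo,hi,nm in((.018,.029,"sills"),(.029,.05,"flap/ears"),(.018,.06,"all high")):
    m=k&(C[...,2]>lo)&(C[...,2]<hi); P=C[m]; r=cv2.minAreaRect((P[:,:2]*1000).astype(np.float32)); print(nm,m.sum(),r,np.median(P[:,2]))
E
```

```text
near board 317 ((563.3867797851562, -9.301815032958984), (57.32231140136719, 40.95659255981445), 71.80415344238281) [[535.0, -30.100000381469727], [573.9000244140625, -42.900001525878906], [591.7999877929688, 11.5], [552.9000244140625, 24.299999237060547]] med depth z 0.0031
mat board 626 ((331.7595520019531, 601.807373046875), (55.60300064086914, 86.50276184082031), 57.43340301513672) [[280.29998779296875, 601.7000122070312], [353.20001220703125, 555.0999755859375], [383.20001220703125, 602.0], [310.29998779296875, 648.5]] med depth z 0.0073
cover 1039 ((484.99713134765625, 369.8692626953125), (131.68124389648438, 77.64573669433594), 14.068260192871094) [[411.70001220703125, 391.5], [430.6000061035156, 316.20001220703125], [558.2999877929688, 348.20001220703125], [539.4000244140625, 423.5]] med depth z 0.0019
near top [-0.0061 -0.0038 -0.0023  0.      0.0026  0.0048  0.0078]
near scene [-7.554e-01 -7.469e-01 -1.500e-03  4.000e-04  3.600e-03  5.900e-03
  8.600e-03]
mat top [-0.0019  0.0013  0.0033  0.0062  0.0082  0.0101  0.013 ]
mat scene [-0.7589 -0.7538 -0.7505  0.0011  0.0063  0.0088  0.0126]
cover top [-0.006  -0.0033 -0.0016  0.0001  0.0021  0.0038  0.0197]
cover scene [-7.571e-01 -7.499e-01 -7.127e-01 -2.200e-03  7.000e-04  2.900e-03
  1.700e-02]
sills 972 ((528.4053344726562, 170.0679168701172), (173.22792053222656, 83.01560974121094), 1.405961036682129) 0.0227451553835865
flap/ears 393 ((594.2813110351562, 171.39837646484375), (41.18265914916992, 82.01536560058594), 1.7737398147583008) 0.034097787028538794
all high 1365 ((528.4356689453125, 170.0005645751953), (173.25765991210938, 83.02935028076172), 1.4662163257598877) 0.023879437566786857
```

```bash
cat > fit.py <<'E'
import pickle,cv2,numpy as np
from scipy.optimize import minimize
from h import *
# silhouette-gradient fit: polygons at given heights, maximise gradient along projected edges
def edges_pts(rects,n=60):
    out=[]
    for seg in rects:
        a,b=np.array(seg[0],float),np.array(seg[1],float)
        out.append(a+(b-a)*np.linspace(.04,.96,n)[:,None])
    return np.vstack(out)
def place(P,x,y,th):
    c,s=np.cos(th),np.sin(th); R=np.array([[c,-s,0],[s,c,0],[0,0,1]]); return P@R.T+[x,y,0]
def box(x0,x1,y0,y1,z):
    c=[(x0,y0,z),(x1,y0,z),(x1,y1,z),(x0,y1,z)]; return [(c[i],c[(i+1)%4]) for i in range(4)]
def gradimg(d,sig=1.0):
    im=cv2.GaussianBlur(d["image"].astype(np.float32),(0,0),sig)
    g=0
    for c in range(3):
        g=g+np.hypot(cv2.Sobel(im[...,c],cv2.CV_32F,1,0),cv2.Sobel(im[...,c],cv2.CV_32F,0,1))
    return np.minimum(g,np.percentile(g,97))
def fit(ds,segs,x0,span=.012,aspan=.12):
    P=edges_pts(segs); G=[gradimg(d) for d in ds]
    def cost(p):
        c=0
        for d,g in zip(ds,G):
            uv=proj(d,place(P,*p)).astype(np.float32)
            c-=cv2.remap(g,uv[:,:1],uv[:,1:],cv2.INTER_LINEAR).mean()/g.max()
        return c/len(ds)
    best=None
    for dx in np.linspace(-span,span,9):
     for dy in np.linspace(-span,span,9):
      for da in np.linspace(-aspan,aspan,9):
        p=np.array(x0)+[dx,dy,da]; c=cost(p)
        if best is None or c<best[0]: best=(c,p)
    r=minimize(cost,best[1],method="Nelder-Mead",options=dict(initial_simplex=best[1]+np.array([[0,0,0],[.002,0,0],[0,.002,0],[0,0,.02]]),xatol=1e-5,fatol=1e-6))
    return r.x,r.fun
FIX=box(-.085,-.032,-.042,.042,.024)+box(.032,.073,-.042,.042,.024)[0:1]+box(.032,.073,-.042,.042,.024)[3:4]+box(.032,.073,-.042,.042,.024)[2:3]
def overlay(d,segs,p,name,ctr,zoom=5,w=75,h=55):
    im=cv2.resize(d["image"][:,:,::-1],None,fx=zoom,fy=zoom,interpolation=cv2.INTER_CUBIC)
    for a,b in segs:
        q=((proj(d,place(np.array([a,b]),*p))+.5)*zoom).astype(int); cv2.line(im,tuple(map(int,q[0])),tuple(map(int,q[1])),(0,0,255),1)
    cu,cv=(proj(d,[[*ctr,0]])[0]*zoom).astype(int)
    cv2.imwrite(name,im[max(0,cv-h*zoom):cv+h*zoom,max(0,cu-w*zoom):cu+w*zoom])
E
python3 - <<'E'
from fit import *
d=pickle.load(open("top0.pkl","rb")); s=pickle.load(open("scene0.pkl","rb"))
for zb in (.0,.003,.006,.01,.014):
  B=box(-.021,.021,-.030,.030,zb)
  print("board",zb,[ (fit(k,B,(.563,-.010,-.318))) for k in([d],[s],[d,s])])
Cv=box(-.055,.055,-.032,.032,.003)
x0=(.49,.367,.14)
print("cover",[fit(k,Cv,x0) for k in([d],[s],[d,s])])
print("fix",[fit(k,FIX,(.535,.17,.024)) for k in([d],[s],[d,s])])
E
```

```text
board 0.0 [(array([ 0.56366516, -0.0106298 , -0.30328649]), np.float64(-0.992800235748291)), (array([ 0.56660249, -0.0101695 , -0.32194703]), np.float64(-0.998166024684906)), (array([ 0.56522341, -0.01033569, -0.29899474]), np.float64(-0.982219934463501))]
board 0.003 [(array([ 0.5633961 , -0.01014836, -0.30357975]), np.float64(-0.9925360083580017)), (array([ 0.5649406 , -0.01235851, -0.3210303 ]), np.float64(-0.9986875653266907)), (array([ 0.56425998, -0.01119132, -0.3053987 ]), np.float64(-0.9846274852752686))]
board 0.006 [(array([ 0.56306625, -0.00967344, -0.29864157]), np.float64(-0.9921888709068298)), (array([ 0.56335859, -0.01459583, -0.31613186]), np.float64(-0.999035656452179)), (array([ 0.56334517, -0.011851  , -0.31827469]), np.float64(-0.9539436101913452))]
board 0.01 [(array([ 0.56269038, -0.00919549, -0.30231798]), np.float64(-0.9915454387664795)), (array([ 0.56130063, -0.01749575, -0.31748121]), np.float64(-0.9992785453796387)), (array([ 0.56246183, -0.0121135 , -0.32217255]), np.float64(-0.8387138843536377))]
board 0.014 [(array([ 0.56236785, -0.00860719, -0.3051796 ]), np.float64(-0.9906284213066101)), (array([ 0.55917894, -0.02050878, -0.31336238]), np.float64(-0.999248206615448)), (array([ 0.5593929 , -0.01927403, -0.32797039]), np.float64(-0.7657628655433655))]
cover [(array([0.49546702, 0.36784551, 0.16702115]), np.float64(-0.9877086877822876)), (array([0.49616367, 0.36445096, 0.17455104]), np.float64(-0.9881596565246582)), (array([0.49587434, 0.3663612 , 0.16999663]), np.float64(-0.97273850440979))]
fix [(array([0.52630993, 0.16991115, 0.04336884]), np.float64(-0.6213688850402832)), (array([0.52104745, 0.16710951, 0.02785742]), np.float64(-0.6774728894233704)), (array([0.52772135, 0.16854272, 0.0552778 ]), np.float64(-0.6118466854095459))]
```

```bash
sed -i 's/np.percentile(g,97)/np.percentile(g,99)/' fit.py; python3 - <<'E'
from fit import *
d=pickle.load(open("top0.pkl","rb")); s=pickle.load(open("scene0.pkl","rb"))
for k in([d],[s],[d,s]): print("fix",fit(k,FIX,(.535,.17,.02),.024,.06))
for k in([d],[s],[d,s]): print("cover",fit(k,box(-.055,.055,-.032,.032,.003),(.495,.366,.17),.006,.06))
for k in([d],[s],[d,s]): print("board",fit(k,box(-.021,.021,-.030,.030,.002),(.564,-.011,-.31),.006,.06))
p,_=fit([d,s],FIX,(.535,.17,.02),.024,.06)
BASE=box(-.085,.091,-.046,.046,.006)
A=[]
for q,n in((d,"t"),(s,"s")):
    overlay(q,FIX+box(-.032,.032,-.025,.025,.011),p,f"pics/f{n}.png",p[:2])
a,b=cv2.imread("pics/ft.png"),cv2.imread("pics/fs.png"); cv2.imwrite("pics/fboth.png",cv2.resize(np.vstack([a,b]),None,fx=.54,fy=.54))
E
```

```text
fix (array([0.52625838, 0.16989896, 0.04309716]), np.float64(-0.4825468957424164))
fix (array([0.52885662, 0.16786621, 0.03766884]), np.float64(-0.5042484998703003))
fix (array([0.52775982, 0.16860883, 0.05453214]), np.float64(-0.4758055806159973))
cover (array([0.49554495, 0.36762168, 0.17164094]), np.float64(-0.9170230627059937))
cover (array([0.49608249, 0.36403302, 0.17473815]), np.float64(-0.9269402027130127))
cover (array([0.49562781, 0.36662522, 0.1736936 ]), np.float64(-0.8879684209823608))
board (array([ 0.56342255, -0.01034796, -0.30460947]), np.float64(-0.9312875866889954))
board (array([ 0.56553721, -0.01169224, -0.30754467]), np.float64(-0.9613551497459412))
board (array([ 0.56463727, -0.01107489, -0.30601156]), np.float64(-0.9229522943496704))
```

View pics/fboth.png

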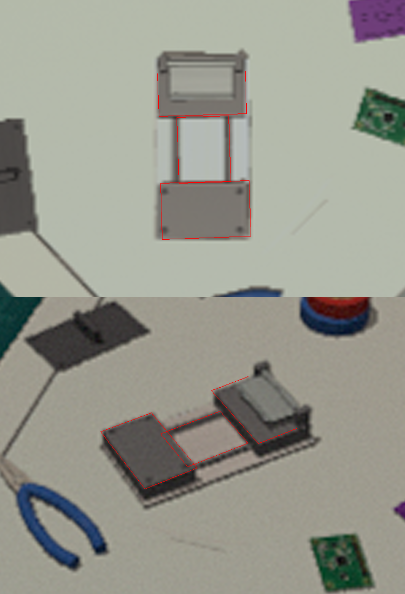

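```bash
python3 - <<'E'
from fit import *
d=pickle.load(open("top0.pkl","rb")); s=pickle.load(open("scene0.pkl","rb"))
F2=box(-.085,-.032,-.042,.042,.024)+[((.032,-.042,.024),(.032,.042,.024)),((.032,-.042,.024),(.073,-.042,.024)),((.032,.042,.024),(.073,.042,.024))]+[((-.032,-.046,.006),(.032,-.046,.006)),((-.032,.046,.006),(.032,.046,.006))]
for k in([d],[s],[d,s]): print(fit(k,F2,(.527,.169,.03),.008,.05))
# edge lines in the top view via depth: per-column outline of sill
C=cloud(d);Cs=cloud(s)
for nm,X in(("t",C),("s",Cs)):
  m=(X[...,2]>.017)&(X[...,2]<.03)&(abs(X[...,0]-.47)<.05)&(abs(X[...,1]-.169)<.055)
  P=X[m][:,:2]; xs=np.arange(.45,.49,.004); lo=[];hi=[]
  for x in xs:
    k=abs(P[:,0]-x)<.003
    lo.append(np.percentile(P[k,1],2));hi.append(np.percentile(P[k,1],98))
  print(nm,np.polyfit(xs,lo,1),np.polyfit(xs,hi,1),np.mean(lo),np.mean(hi),np.percentile(P[:,0],[1,99]))
p=fit([d,s],F2,(.527,.169,.03),.008,.05)[0]
overlay(d,[],p,"pics/o0.png",(.53,.17),10,30,44)
overlay(d,F2,p,"pics/o1.png",(.53,.17),10,30,44)
cv2.imwrite("pics/o.png",cv2.resize(np.hstack([cv2.imread("pics/o0.png"),cv2.imread("pics/o1.png")]),None,fx=.65,fy=.65))
E
```

```text
(array([0.52605519, 0.16892001, 0.0646652 ]), np.float64(-0.39498013257980347))
(array([ 0.51999126,  0.16030374, -0.07902564]), np.float64(-0.5199257731437683))
(array([0.5277142 , 0.16900886, 0.05167307]), np.float64(-0.41315048933029175))
t [0.02881096 0.11492877] [0.02679259 0.19384108] 0.1284123050290438 0.20638001697119207 [0.44136878 0.49371985]
s [0.00647751 0.11980862] [-0.01114239  0.20961413] 0.12284009546257049 0.2043994950254187 [0.44324962 0.49668972]
```

View pics/o.png

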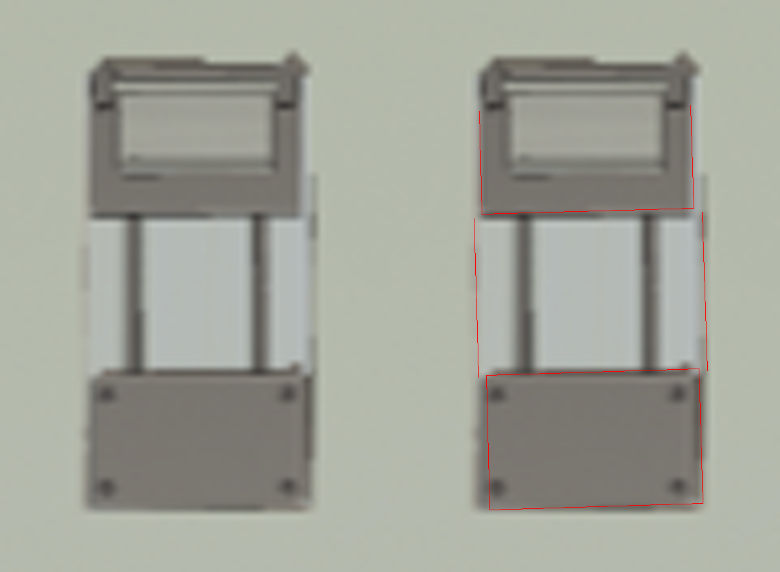

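```bash
python3 - <<'E'
from fit import *
d=pickle.load(open("top0.pkl","rb")); s=pickle.load(open("scene0.pkl","rb"))
cu,cv=(proj(d,[[.53,.17,0]])[0]*10).astype(int)
def px(a,b): return ((cu-300+a/.65)/10-.5,(cv-440+b/.65)/10-.5)
for n,a,b in(("scr",107,394),("scr",288,394),("scr",107,487),("scr",288,487),("inner f",197,373),("inner r",197,215),("front",197,508),("L",91,450),("R",304,450)):
    print(n,np.round(px(a,b),1),world(d,px(a,b),.024).round(4))
# fit with small angle and sills only, yaw fixed range
for k in([d],[s],[d,s]):
  for ya in(.015,.025,.035): print(fit(k,FIX,(.528,.169,ya),.006,.004))
p=(.5285,.1685,.024)
overlay(s,FIX+[((-.032,-.046,.006),(.032,-.046,.006))],p,"pics/o2.png",(.53,.17),9,44,33)
E
```

```text
scr [262.1 218.3] [[0.4863 0.2049 0.024 ]]
scr [289.9 218.3] [[0.4879 0.1335 0.024 ]]
scr [262.1 232.6] [[0.4496 0.204  0.024 ]]
scr [289.9 232.6] [[0.4513 0.1327 0.024 ]]
inner f [275.9 215.1] [[0.4954 0.1696 0.024 ]]
inner r [275.9 190.8] [[0.5581 0.1711 0.024 ]]
front [275.9 235.9] [[0.4422 0.1684 0.024 ]]
L [259.6 226.9] [[0.4641 0.2107 0.024 ]]
R [292.4 226.9] [[0.466  0.1267 0.024 ]]
(array([0.52630187, 0.16984003, 0.04371903]), np.float64(-0.48258620500564575))
(array([0.5262549 , 0.16988954, 0.04329203]), np.float64(-0.48254793882369995))
(array([0.52629835, 0.16987835, 0.04368111]), np.float64(-0.48257002234458923))
(array([0.52035019, 0.16699314, 0.02496805]), np.float64(-0.5464648008346558))
(array([0.52031249, 0.16707927, 0.02465436]), np.float64(-0.5464031100273132))
(array([0.52048702, 0.16704784, 0.02646175]), np.float64(-0.5464906692504883))
(array([0.52773882, 0.16860856, 0.05582598]), np.float64(-0.4758011996746063))
(array([0.52780062, 0.16858958, 0.05465288]), np.float64(-0.4757619798183441))
(array([0.52770853, 0.16873357, 0.05366656]), np.float64(-0.4757571220397949))
```

View pics/o2.png

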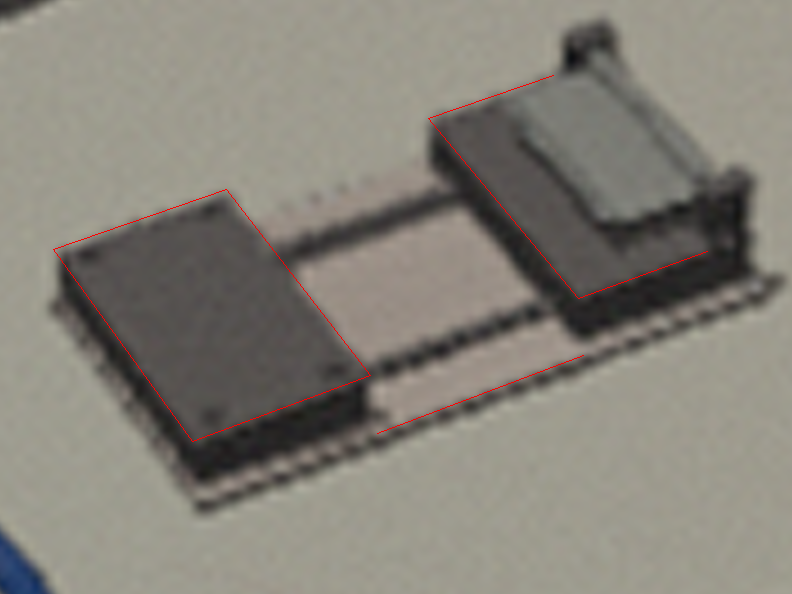

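```bash
cat > to.py <<'E'
import sys,numpy as np
from station import manip
from scipy.spatial.transform import Rotation as Ro
def go(x,y,z,yaw):
    """dp (cm, tool axes) and roll to bring TCP to x,y,z with jaw axis (tool y) at yaw mod pi, tool down"""
    s=manip.sense(); R=Ro.from_quat(s["tool_rot"]).as_matrix(); p=np.array(s["tcp_pos"])
    dp=R.T@(np.array([x,y,z])-p)*100
    cur=np.arctan2(R[1,1],R[0,1]); roll=-((yaw-cur+np.pi/2)%np.pi-np.pi/2)
    print("t",round(s["t"],2),"tcp",p.round(4),"zaxis",R[:,2].round(4),"jaw",round(cur,4),"F",np.round(s["force"],1),"gap",round(s["finger_gap"],3),"q6",round(s["q"][5],3))
    print("dp",dp.round(2).tolist(),"roll",round(roll,3), "alt",round(roll-np.sign(roll)*np.pi,3))
if __name__=="__main__": go(*map(float,sys.argv[1:5]))
E
python3 to.py .5646 -.0111 .10 -.306
```

```text
t 0.1 tcp [0.2074 0.5889 0.2494] zaxis [-0.001  -0.0017 -1.    ] jaw 1.2319 F [-0.4 -0.1  0.4] gap 0.997 q6 -0.178
dp [-53.64, -44.69, 15.01] roll 1.538 alt -1.604
```

```bash
python3 -m creep '{"claw":[6,6,6,6,6,6,6,6,6,6,6,6],"dp":[[-53.6,-44.7,8],[-53.6,-44.7,8],[-53.6,-44.7,8],[-53.6,-44.7,8],[-53.6,-44.7,8],[-53.6,-44.7,8],[-53.6,-44.7,8],[-53.6,-44.7,8],[-53.6,-44.7,8],[-53.6,-44.7,8],[-53.6,-44.7,8],[-53.6,-44.7,8]],"roll":[1.54,1.54,1.54,1.54,1.54,1.54,1.54,1.54,1.54,1.54,1.54,1.54]}' 30; python3 to.py .5646 -.0111 .10 -.306
```

```text
t: 1.3
tcp_pos: [0.5131, 0.0753, 0.1815]
tool_rot: [0.808, 0.59, -0.0, -0.0]
force: [-0.3, 1.0, 0.5]
finger_gap: 0.7
t 1.3 tcp [0.5131 0.0753 0.1815] zaxis [-5.e-04  2.e-04 -1.e+00] jaw -0.3091 F [-0.3  1.   0.5] gap 0.7 q6 0.239
dp [-6.66, 7.54, 8.15] roll -0.003 alt 3.138
```

```bash
python3 -m creep '{"claw":[6,6,6,6,6],"dp":[[-6.66,7.54,8.1],[-6.66,7.54,8.1],[-6.66,7.54,8.1],[-6.66,7.54,8.1],[-6.66,7.54,8.1]],"roll":[0,0,0,0,0]}'; python3 to.py .5646 -.0111 .06 -.306; python3 - <<'E'
from station import imaging
from fit import *
for n in("scene","top"):
    d=imaging.snapshot(n); pickle.dump(d,open(f"{n}1.pkl","wb"))
    overlay(d,box(-.021,.021,-.03,.03,.002),(.5646,-.0111,-.306),f"pics/b1{n}.png",(.57,0),8,45,40)
    C=cloud(d); k=(abs(C[...,0]-.564)<.06)&(abs(C[...,1]+.011)<.06)&(C[...,2]>.03)
    print(n,np.percentile(C[k][:,2],[.5,2,5]))
E
```

```text
t: 1.8
tcp_pos: [0.5635, -0.0091, 0.1003]
tool_rot: [0.808, 0.59, -0.001, -0.001]
force: [0.2, -0.5, -0.2]
finger_gap: 0.7
t 1.8 tcp [ 0.5635 -0.0091  0.1003] zaxis [-2.4e-03  8.0e-04 -1.0e+00] jaw -0.3093 F [ 0.2 -0.5 -0.2] gap 0.7 q6 0.094
dp [-0.15, 0.18, 4.03] roll -0.003 alt 3.138
scene [0.09452147 0.10914187 0.13548624]
top [0.30174984 0.37081851 0.38703847]
```

View pics/b1scene.png

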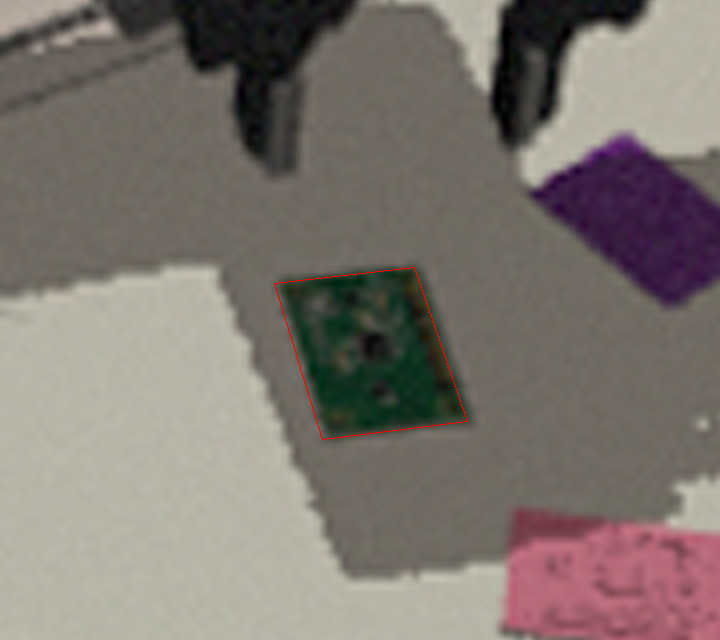

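View pics/b1top.png

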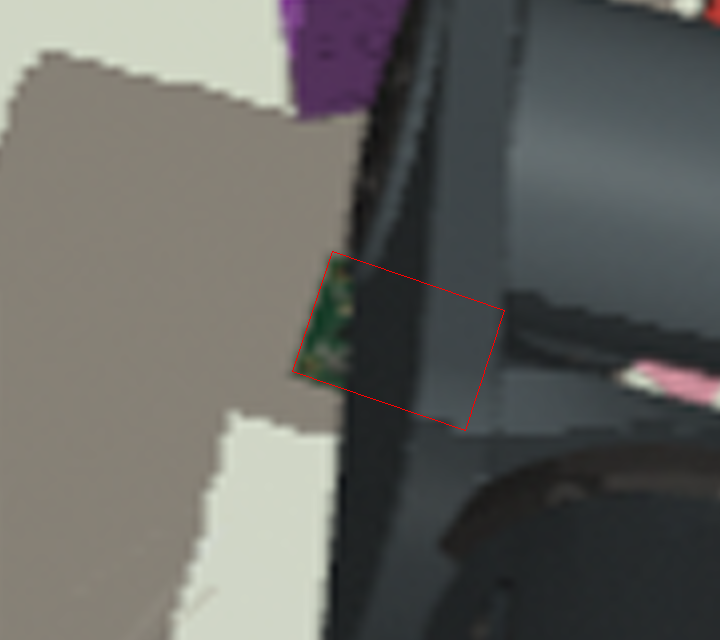

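```bash
python3 - <<'E'
from fit import *
d=pickle.load(open("scene1.pkl","rb"))
c=(proj(d,[[.57,0,0]])[0]*8).astype(int)
C=cloud(d)
for z in(.075,.08,.085,.09,.095,.1):
  for sgn in(-1,1):
    P=[[.5635+sgn*.034*np.cos(-.309)+e*np.sin(.309),-.0091+sgn*.034*np.sin(-.309)+e*np.cos(.309),z] for e in(0,)]
    print(z,sgn,((proj(d,P)+.5)*8-c+[360,320]).round())
for a,b in((280,165),(285,140),(520,130),(525,110)):
  u,v=((np.array([a,b])-[360,320]+c)/8).astype(int); print((a,b),C[v-1:v+2,u-1:u+2].reshape(-1,3)[[0,4,8]].round(3).tolist())
E
```

```text
0.075 -1 [[263. 183.]]
0.075 1 [[504. 156.]]
0.08 -1 [[265. 170.]]
0.08 1 [[506. 143.]]
0.085 -1 [[266. 157.]]
0.085 1 [[508. 130.]]
0.09 -1 [[267. 144.]]
0.09 1 [[510. 117.]]
0.095 -1 [[268. 131.]]
0.095 1 [[512. 104.]]
0.1 -1 [[269. 118.]]
0.1 1 [[514.  91.]]
(280, 165) [[0.527, -0.007, 0.093], [0.528, -0.01, 0.092], [0.531, -0.011, 0.088]]
(285, 140) [[0.525, -0.013, 0.111], [0.528, -0.012, 0.106], [0.532, -0.012, 0.101]]
(520, 130) [[0.59, -0.027, 0.098], [0.591, -0.031, 0.098], [0.594, -0.031, 0.093]]
(525, 110) [[0.589, -0.031, 0.108], [0.591, -0.033, 0.106], [0.596, -0.031, 0.099]]
```

```bash
python3 -m creep '{"claw":[6,6,6,6],"dp":[[-0.15,0.18,4],[-0.15,0.18,6.5],[-0.15,0.18,7.5],[-0.15,0.18,7.55]],"roll":[0,0,0,0]}'; python3 to.py .5646 -.0111 .0245 -.306;python3 - <<'E'
from station import imaging
from fit import *
for n in("scene",):
    d=imaging.snapshot(n); pickle.dump(d,open(f"{n}2.pkl","wb"))
    overlay(d,box(-.020,.020,-.028,.028,.0)+box(-.020,.020,-.028,.028,.014),(.5646,-.0111,-.306),f"pics/b2{n}.png",(.57,0),9,40,32)
E
```

```text
t: 2.3
tcp_pos: [0.5647, -0.0099, 0.0253]
tool_rot: [0.807, 0.591, -0.001, -0.001]
force: [0.2, -0.0, -0.1]
finger_gap: 0.7
t 2.3 tcp [ 0.5647 -0.0099  0.0253] zaxis [-1.7e-03  4.0e-04 -1.0e+00] jaw -0.3065 F [ 0.2 -0.  -0.1] gap 0.7 q6 0.091
dp [-0.12, 0.03, 0.08] roll -0.001 alt 3.141
```

View pics/b2scene.png

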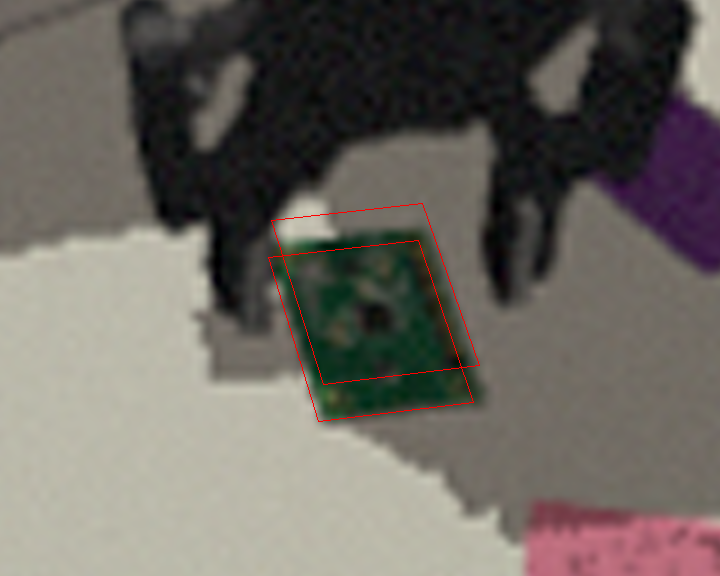

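```bash
python3 -m creep '{"claw":[3,3,3,3,3,3],"dp":[[-0.1,0,0],[-0.1,0,0],[-0.1,0,0],[-0.1,0,0],[-0.1,0,0],[-0.1,0,0]],"roll":[0,0,0,0,0,0]}' 30; python3 to.py .5277 .1693 .10 1.595; python3 - <<'E'
from station import imaging
from fit import *
for n in("scene",):
    d=imaging.snapshot(n); pickle.dump(d,open(f"{n}3.pkl","wb"))
    overlay(d,[],(.5646,-.0111,-.306),f"pics/b3{n}.png",(.57,0),9,40,32)
E
```

```text
t: 2.95
tcp_pos: [0.5662, -0.0121, 0.0272]
tool_rot: [0.807, 0.59, 0.001, 0.001]
force: [-0.1, 1.5, 5.3]
finger_gap: 0.451
t 2.95 tcp [ 0.5662 -0.0121  0.0272] zaxis [ 2.8e-03 -3.0e-04 -1.0e+00] jaw -0.3082 F [-0.1  1.5  5.3] gap 0.451 q6 0.089
dp [16.12, -9.15, -7.3] roll 1.238 alt -1.903
```

View pics/b3scene.png

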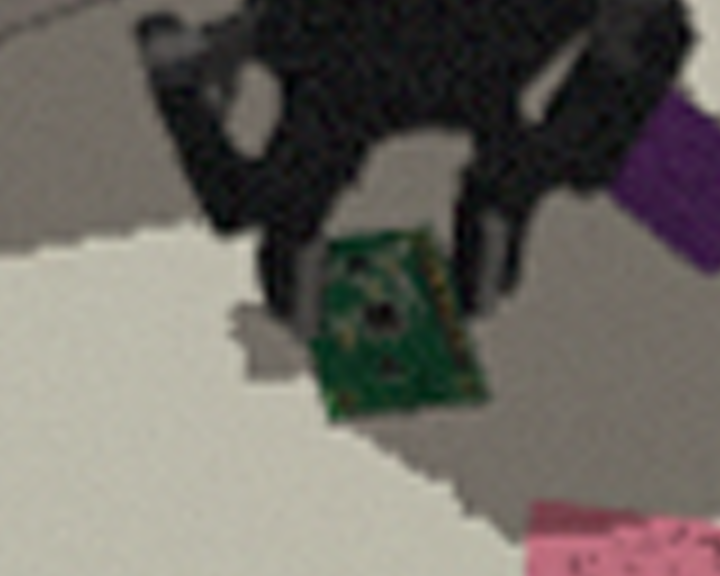

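```bash
python3 -m creep '{"claw":[3,3,3,3],"dp":[[0,0,-2],[0,0,-6],[0,0,-7.3],[0,0,-7.3]],"roll":[0,0,0,0]}' 30; python3 to.py .5277 .1693 .10 1.595; python3 - <<'E'
from station import imaging
from fit import *
for n in("scene","top"):
    d=imaging.snapshot(n); pickle.dump(d,open(f"{n}4.pkl","wb"))
    overlay(d,[],(.5646,-.0111,-.306),f"pics/b4{n}.png",(.57,0) if n=="top" else (.57,.1),9,40,32)
E
```

```text
t: 3.4
tcp_pos: [0.567, -0.0124, 0.1011]
tool_rot: [0.807, 0.59, 0.002, 0.002]
force: [-0.3, -0.5, 0.1]
finger_gap: 0.448
t 3.4 tcp [ 0.567  -0.0124  0.1011] zaxis [ 0.0059 -0.0013 -1.    ] jaw -0.308 F [-0.3 -0.5  0.1] gap 0.448 q6 0.089
dp [16.13, -9.25, 0.06] roll 1.239 alt -1.903
```

View pics/b4scene.png

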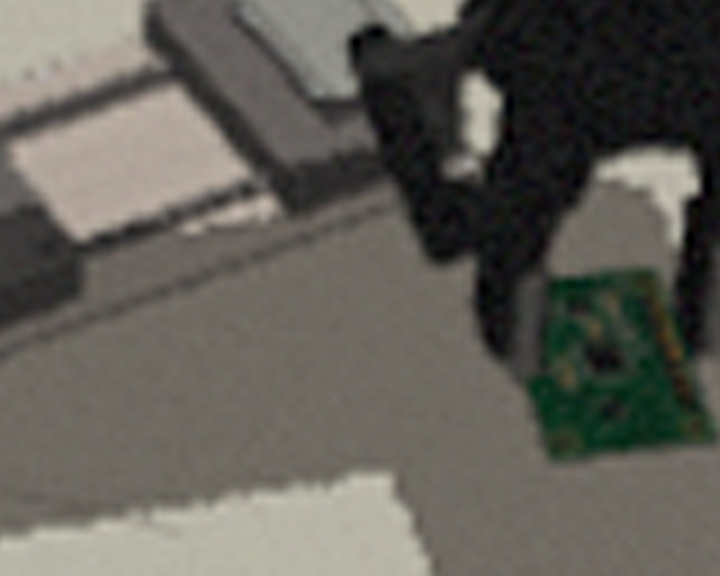

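```bash
python3 - <<'E'
from fit import *
d=pickle.load(open("scene4.pkl","rb"))
for z in(.074,.076,.078):
  print(z,fit([d],box(-.021,.021,-.03,.03,z),(.567,-.0124,-.306),.01,.06))
p=fit([d],box(-.021,.021,-.03,.03,.076),(.567,-.0124,-.306),.01,.06)[0]
overlay(d,box(-.021,.021,-.03,.03,.076),p,"pics/b4f.png",(.57,.1),9,40,32)
d=pickle.load(open("scene3.pkl","rb"))
p=fit([d],box(-.021,.021,-.03,.03,.002),(.567,-.0124,-.306),.01,.06); print(p)
E
```

```text
0.074 (array([ 0.57095838, -0.01052916, -0.37562492]), np.float64(-0.47260552644729614))
0.076 (array([ 0.56980957, -0.0121206 , -0.3833989 ]), np.float64(-0.4736638069152832))
0.078 (array([ 0.56462535, -0.01260303, -0.17030737]), np.float64(-0.4749458134174347))
(array([ 0.56429725, -0.01111773, -0.15949293]), np.float64(-0.5662539601325989))
```

View pics/b4f.png

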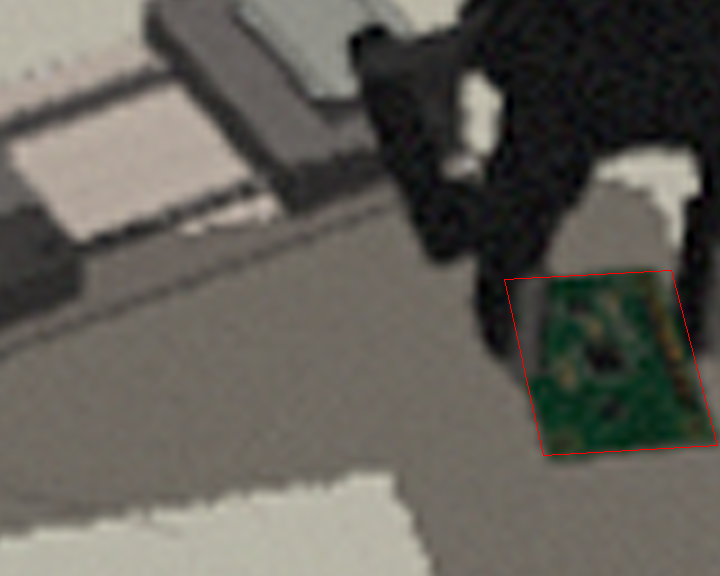

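```bash
python3 -m creep '{"claw":[3,3,3,3,3,3,3,3,3,3,3,3],"dp":[[5,-3,0],[9,-6,0],[13,-8,0],[16.13,-9.25,0],[16.13,-9.25,0],[16.13,-9.25,0],[16.13,-9.25,0],[16.13,-9.25,0],[16.13,-9.25,0],[16.13,-9.25,0],[16.13,-9.25,0],[16.13,-9.25,0]],"roll":[1.24,1.24,1.24,1.24,1.24,1.24,1.24,1.24,1.24,1.24,1.24,1.24]}' 30; python3 to.py .5277 .1693 .06 1.595; python3 - <<'E'
from station import imaging
from fit import *
P=(.5277,.1693,.024)
for n in("scene","top"):
    d=imaging.snapshot(n); pickle.dump(d,open(f"{n}5.pkl","wb"))
    overlay(d,FIX,P,f"pics/b5{n}.png",(.53,.17) if n=="top" else (.53,.22),9,40,32)
E
```

```text
t: 4.7
tcp_pos: [0.5255, 0.1696, 0.0978]
tool_rot: [1.0, 0.012, -0.001, 0.0]
force: [-0.2, 0.1, -0.4]
finger_gap: 0.444
t 4.7 tcp [0.5255 0.1696 0.0978] zaxis [-1.4e-03 -1.0e-04 -1.0e+00] jaw -1.5469 F [-0.2  0.1 -0.4] gap 0.444 q6 1.657
dp [0.22, 0.04, 3.78] roll -0.0 alt 3.141
```

View pics/b5scene.png

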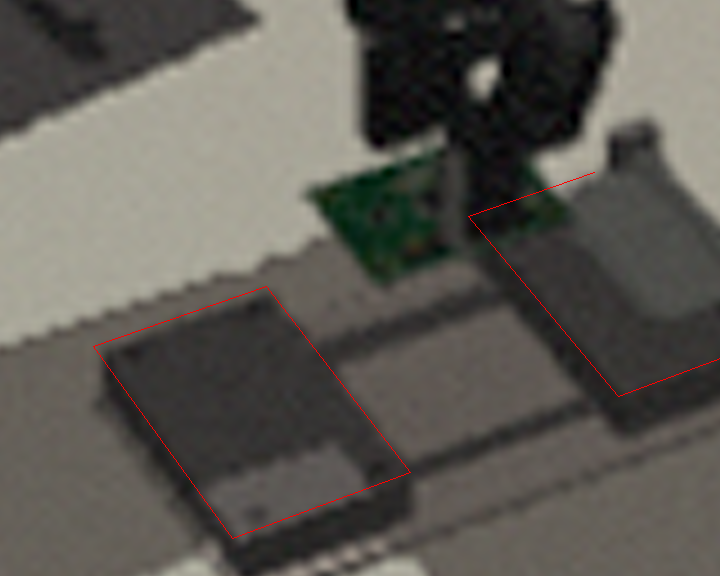

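View pics/b5top.png

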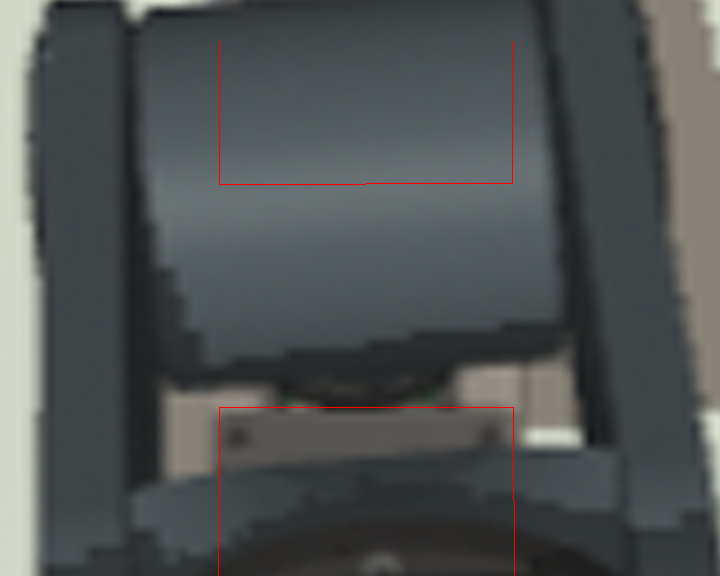

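```bash
python3 -m creep '{"claw":[3,3,3,3,3],"dp":[[0.1,0,2],[0.1,0,4],[0.1,0,5],[0.1,0,5],[0.1,0,5]],"roll":[0,0,0,0,0]}' 30; python3 to.py .5277 .1693 .0335 1.595; python3 - <<'E'
from station import imaging
from fit import *
P=(.5277,.1693,.024)
d=imaging.snapshot("scene"); pickle.dump(d,open(f"scene6.pkl","wb"))
overlay(d,FIX,P,f"pics/b6.png",(.53,.19),9,40,32)
E
```

```text
t: 5.3
tcp_pos: [0.5271, 0.1698, 0.0486]
tool_rot: [1.0, 0.011, 0.0, -0.0]
force: [-0.4, -0.3, 0.4]
finger_gap: 0.449
t 5.3 tcp [0.5271 0.1698 0.0486] zaxis [ 1.e-04  0.e+00 -1.e+00] jaw -1.5479 F [-0.4 -0.3  0.4] gap 0.449 q6 1.658
dp [0.06, 0.05, 1.51] roll -0.001 alt 3.14
```

View pics/b6.png

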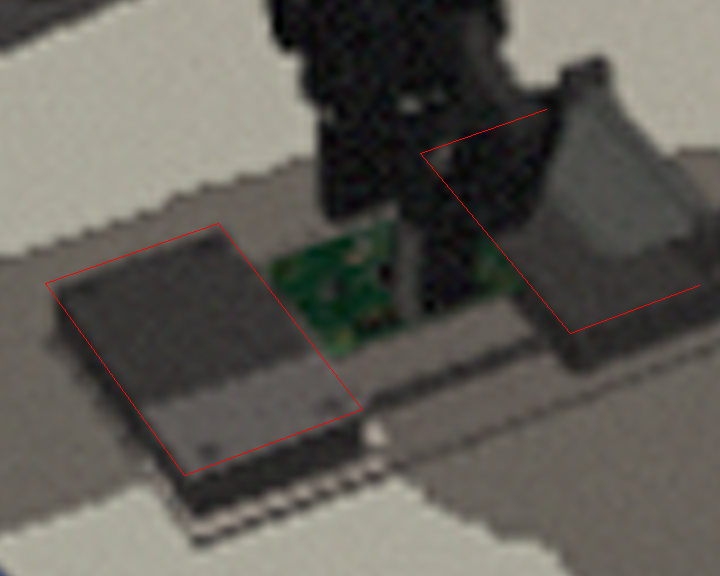

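```bash
python3 -m creep '{"claw":[3,3,3,3,3],"dp":[[0.04,0.03,0.6],[0.04,0.03,1.1],[0.04,0.03,1.4],[0.04,0.03,1.5],[0.04,0.03,1.5]],"roll":[0,0,0,0,0]}' 30; python3 to.py .5277 .1693 .0335 1.595
```

```text
t: 5.85
tcp_pos: [0.5273, 0.1695, 0.0334]
tool_rot: [1.0, 0.011, -0.0, 0.0]
force: [0.3, 0.2, -0.1]
finger_gap: 0.449
t 5.85 tcp [0.5273 0.1695 0.0334] zaxis [-2.e-04 -0.e+00 -1.e+00] jaw -1.548 F [ 0.3  0.2 -0.1] gap 0.449 q6 1.657
dp [0.04, 0.02, -0.01] roll -0.001 alt 3.14
```

```bash
python3 -m creep '{"claw":[3,3,3],"dp":[[0,0,0.1],[0,0,0.2],[0,0,0.2]],"roll":[0,0,0]}' 30; python3 -m creep '{"claw":[3,3],"dp":[[0,0,0.1],[0,0,0.1]],"roll":[0,0]}' 30
```

```text
t: 6.15
tcp_pos: [0.5274, 0.1695, 0.0332]
tool_rot: [1.0, 0.012, 0.0, 0.0]
force: [-3.1, -0.5, 12.3]
finger_gap: 0.443
t: 6.35
tcp_pos: [0.5274, 0.1695, 0.0331]
tool_rot: [1.0, 0.012, 0.001, 0.0]
force: [-3.7, -1.4, 19.2]
finger_gap: 0.448
```

```bash
python3 -m creep '{"claw":[4,5,5,5,5,5.5,5.5,5.5,5.5,5.5],"dp":[[0,0,-0.3],[0,0,-0.3],[0,0,-0.3],[0,0,-0.3],[0,0,-0.6],[0,0,-2],[0,0,-6],[0,0,-10],[-4,0,-14],[-8,0,-14]],"roll":[0,0,0,0,0,0,0,0,0,0]}' 30; python3 to.py .4958 .366 .12 .173; python3 - <<'E'
from station import imaging
from fit import *
P=(.5277,.1693,.024)
d=imaging.snapshot("scene"); pickle.dump(d,open(f"scene7.pkl","wb"))
overlay(d,box(-.028,.028,-.02,.02,.006),P,f"pics/b7.png",(.53,.18),9,40,32)
d=imaging.snapshot("top"); pickle.dump(d,open(f"top7.pkl","wb"))
overlay(d,box(-.028,.028,-.02,.02,.006),P,f"pics/b7t.png",(.53,.18),9,40,32)
E
```

```text
t: 7.35
tcp_pos: [0.4516, 0.168, 0.1753]
tool_rot: [1.0, 0.011, 0.007, -0.001]
force: [-0.8, 0.6, -0.4]
finger_gap: 0.646
t 7.35 tcp [0.4516 0.168  0.1753] zaxis [ 0.0133  0.0017 -0.9999] jaw -1.5487 F [-0.8  0.6 -0.4] gap 0.646 q6 1.672
dp [4.78, -19.69, 5.62] roll 1.42 alt -1.722
```

View pics/b7.png

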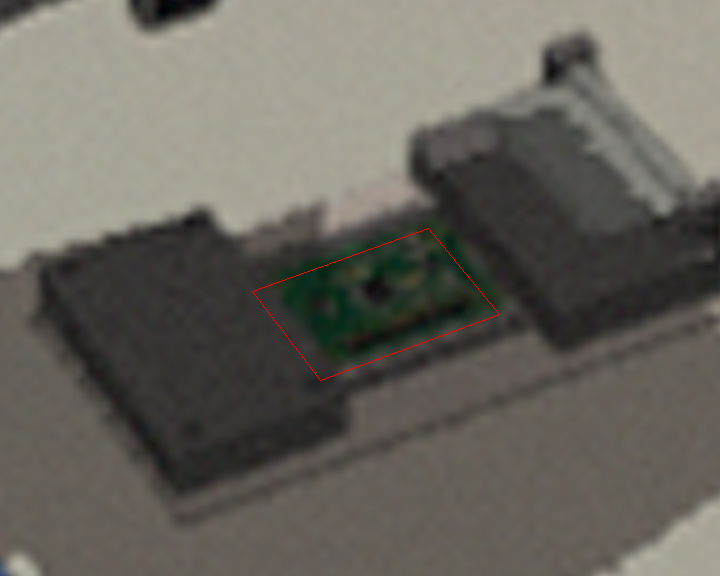

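View pics/b7t.png

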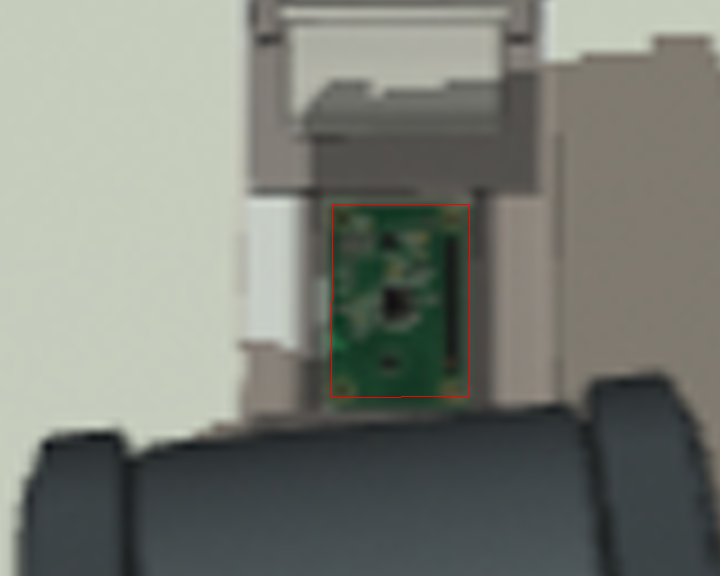

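```bash
python3 -m creep '{"claw":[4,4,4,4,4,4,4,4,4,4,4,4],"dp":[[0.5,-3,0],[1,-7,0],[2,-11,1],[3,-15,2],[4.8,-19.7,4],[4.8,-19.7,4],[4.8,-19.7,4],[4.8,-19.7,4],[4.8,-19.7,4],[4.8,-19.7,4],[4.8,-19.7,4],[4.8,-19.7,4]],"roll":[-0.15,-0.3,-0.45,-0.6,-0.75,-0.9,-1.05,-1.2,-1.35,-1.5,-1.65,-1.722]}'; python3 to.py .4958 .366 .08 .173; python3 - <<'E'
from station import imaging
from fit import *
d=imaging.snapshot("scene"); pickle.dump(d,open(f"scene8.pkl","wb"))
overlay(d,box(-.055,.055,-.032,.032,.003)+box(-.004,.004,-.02,.02,.021),(.4958,.366,.173),f"pics/b8.png",(.50,.38),9,40,32)
E
```

```text
t: 8.65
tcp_pos: [0.491, 0.3657, 0.131]
tool_rot: [0.641, 0.767, 0.0, 0.0]
force: [0.1, -0.8, -1.1]
finger_gap: 0.469
t 8.65 tcp [0.491  0.3657 0.131 ] zaxis [ 2.e-04  1.e-04 -1.e+00] jaw 0.1783 F [ 0.1 -0.8 -1.1] gap 0.469 q6 0.28
dp [-0.06, 0.48, 5.1] roll 0.005 alt -3.136
```

View pics/b8.png

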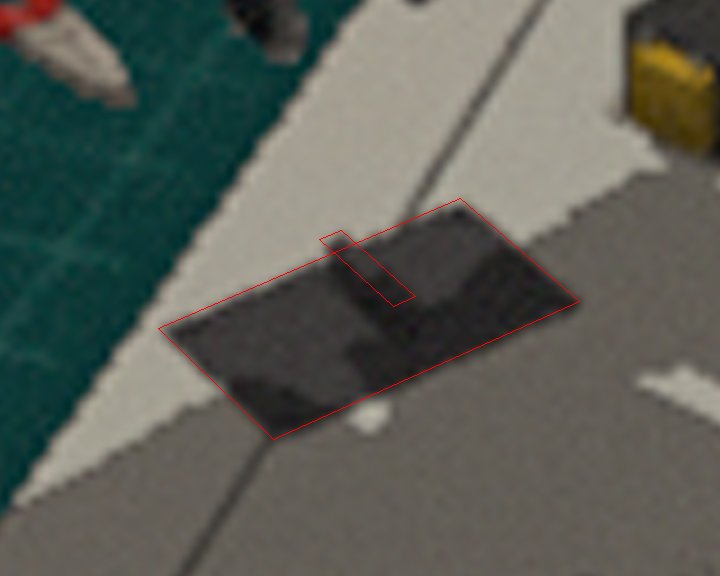

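```bash
python3 -m creep '{"claw":[4,4,4,4,4,4,4],"dp":[[0,0.3,3],[0,0.35,7],[0,0.35,9.5],[0,0.35,10.5],[0,0.35,10.5],[0,0.35,10.5],[0,0.35,10.5]],"roll":[0.005,0.005,0.005,0.005,0.005,0.005,0.005]}'; python3 to.py .4958 .366 .026 .173; python3 - <<'E'
from station import imaging
from fit import *
d=imaging.snapshot("scene"); pickle.dump(d,open(f"scene9.pkl","wb"))
overlay(d,[],(.4958,.366,.173),f"pics/b9.png",(.50,.38),9,40,32)
E
```

```text
t: 9.4
tcp_pos: [0.4954, 0.3669, 0.0272]
tool_rot: [0.645, 0.764, 0.001, 0.001]
force: [-0.1, 0.8, 0.4]
finger_gap: 0.468
t 9.4 tcp [0.4954 0.3669 0.0272] zaxis [ 0.0029  0.0014 -1.    ] jaw 0.1688 F [-0.1  0.8  0.4] gap 0.468 q6 0.288
dp [-0.09, 0.02, 0.12] roll -0.004 alt 3.137
```

View pics/b9.png

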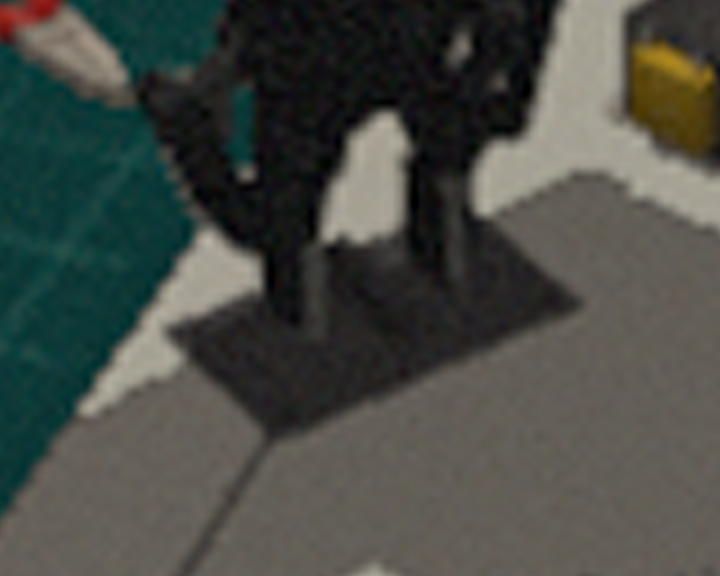

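```bash
python3 -m creep '{"claw":[0,0,0,0,0,0,0,0,0],"dp":[[0,0,0],[0,0,0],[0,0,0],[0,0,0],[0,0,0],[0,0,0],[0,0,0],[0,0,0],[0,0,0]],"roll":[0,0,0,0,0,0,0,0,0]}' 80; python3 to.py .4958 .366 .026 .173
```

```text
t: 10.35
tcp_pos: [0.495, 0.3666, 0.0266]
tool_rot: [0.645, 0.764, 0.001, 0.0]
force: [-0.5, 0.2, 5.2]
finger_gap: 0.065
t 10.35 tcp [0.495  0.3666 0.0266] zaxis [ 1.7e-03  8.0e-04 -1.0e+00] jaw 0.169 F [-0.5  0.2  5.2] gap 0.065 q6 0.287
dp [-0.07, 0.07, 0.06] roll -0.004 alt 3.138
```

```bash
python3 -m creep '{"claw":[0,0,0,0,0],"dp":[[0,0,-1],[0,0,-4],[0,0,-7],[0,0,-8],[0,0,-8]],"roll":[0,0,0,0,0]}' 80; python3 to.py .4677 .1679 .107 .024;  python3 - <<'E'
from station import imaging
from fit import *
d=imaging.snapshot("scene"); pickle.dump(d,open(f"scene10.pkl","wb"))
overlay(d,box(-.055,.055,-.032,.032,.083),(.495,.3666,.169),f"pics/b10.png",(.50,.46),9,40,32)
for z in (.081,.083,.085): print(fit([d],box(-.055,.055,-.032,.032,z),(.495,.366,.169),.008,.05))
E
```

```text
t: 10.85
tcp_pos: [0.4951, 0.3668, 0.1071]
tool_rot: [0.645, 0.764, 0.002, 0.001]
force: [-0.2, 0.8, -2.1]
finger_gap: 0.067
t 10.85 tcp [0.4951 0.3668 0.1071] zaxis [ 0.0031  0.0015 -1.    ] jaw 0.1691 F [-0.2  0.8 -2.1] gap 0.067 q6 0.287
dp [-19.14, -6.05, -0.03] roll 0.145 alt -2.997
(array([0.4966582 , 0.36674749, 0.19776326]), np.float64(-0.6645795106887817))
(array([0.4955086 , 0.36407655, 0.19948448]), np.float64(-0.6644725203514099))
(array([0.49440364, 0.36160352, 0.19697145]), np.float64(-0.6642940640449524))
```

View pics/b10.png

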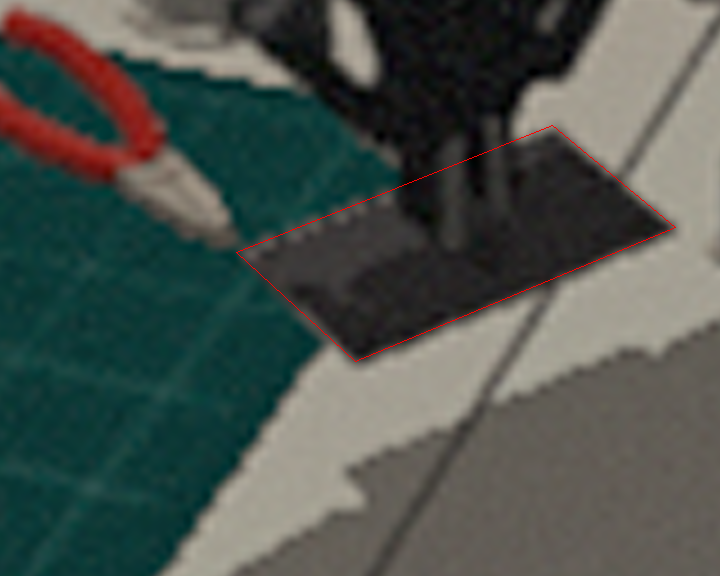

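```bash
cat > tilt.py <<'E'
from fit import *
def tilt(d,x,y,yaw,z):
    C=cloud(d); D=C-[x,y,z]; c,s=np.cos(yaw),np.sin(yaw)
    a=D[...,0]*c+D[...,1]*s; b=-D[...,0]*s+D[...,1]*c
    k=(abs(a)<.053)&(b<-.0)&(b>-.030)&(abs(D[...,2])<.008)&((abs(a)>.03)|(b<-.024))
    A=np.c_[a[k],b[k],np.ones(k.sum())]; r=np.linalg.lstsq(A,D[...,2][k],rcond=None)[0]
    print("n",k.sum(),"slope x,y, z0(mm)",r[:2].round(4),(r[2]*1000).round(2))
E
python3 - <<'E'
from tilt import *
d=pickle.load(open("scene9.pkl","rb")); tilt(d,.4954,.3662,.171,.003)
d=pickle.load(open("scene10.pkl","rb")); tilt(d,.495,.3666,.169,.083)
E
```

```text
n 151 slope x,y, z0(mm) [ 0.0069 -0.0306] -1.31
n 160 slope x,y, z0(mm) [ 0.0038 -0.0032] -0.16
```

```bash
python3 -m creep '{"claw":[0,0,0,0,0,0,0,0,0],"dp":[[-4,-1.2,0],[-8,-2.5,0],[-12,-3.8,0],[-16,-5,0],[-19.1,-6.05,0],[-19.1,-6.05,0],[-19.1,-6.05,1],[-19.1,-6.05,2],[-19.1,-6.05,2]],"roll":[0.07,0.145,0.145,0.145,0.145,0.145,0.145,0.145,0.145]}' 80; python3 to.py .4677 .1679 .060 .024;  python3 - <<'E'
from station import imaging
from tilt import *
d=imaging.snapshot("scene"); pickle.dump(d,open(f"scene11.pkl","wb"))
from station import manip
s=manip.sense();x,y,z=s["tcp_pos"]
tilt(d,x,y,.024,z-.0236)
overlay(d,box(-.055,.055,-.032,.032,z-.0236),(x,y,.024),f"pics/b11.png",(.52,.2),9,40,32)
E
```

```text
t: 11.8
tcp_pos: [0.4656, 0.1686, 0.0834]
tool_rot: [0.698, 0.716, -0.001, -0.001]
force: [-0.0, -0.4, -0.9]
finger_gap: 0.064
t 11.8 tcp [0.4656 0.1686 0.0834] zaxis [-3.8e-03 -4.0e-04 -1.0e+00] jaw 0.0254 F [-0.  -0.4 -0.9] gap 0.064 q6 0.096
dp [-0.08, 0.21, 2.34] roll 0.001 alt -3.14
n 207 slope x,y, z0(mm) [ 0.0005 -0.0164] -1.56
```

View pics/b11.png

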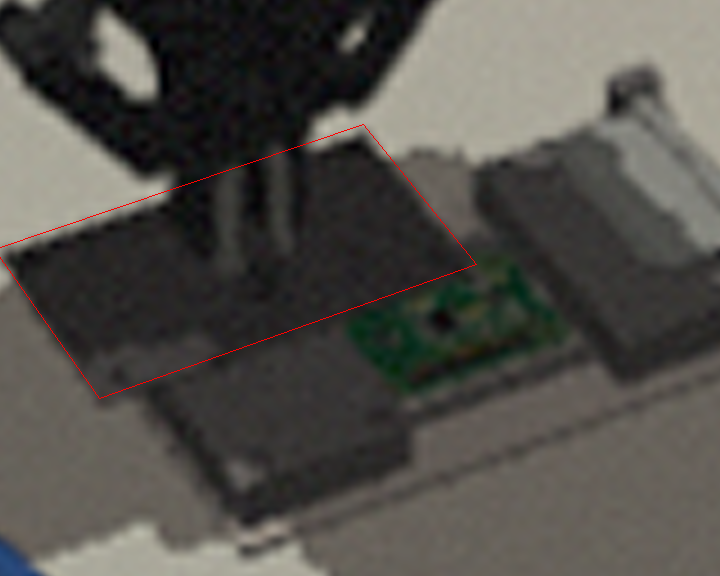

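```bash
python3 -m creep '{"claw":[0,0,0,0,0,0],"dp":[[0,0.1,1],[0,0.1,2],[0,0.1,2.7],[0,0.1,2.9],[0,0.1,2.9],[0,0.1,2.9]],"roll":[0,0,0,0,0,0]}' 80; python3 to.py .4677 .1679 .0535 .024;  python3 - <<'E'
from station import imaging
from tilt import *
from station import manip
d=imaging.snapshot("scene"); pickle.dump(d,open(f"scene12.pkl","wb"))
s=manip.sense();x,y,z=s["tcp_pos"]
tilt(d,x,y,.024,z-.0236)
overlay(d,box(-.055,.055,-.032,.032,z-.0236),(x,y,.024),f"pics/b12.png",(.52,.2),9,40,32)
E
```

```text
t: 12.45
tcp_pos: [0.4679, 0.1679, 0.0566]
tool_rot: [0.699, 0.716, 0.0, 0.0]
force: [-0.9, -0.4, -1.5]
finger_gap: 0.061
t 12.45 tcp [0.4679 0.1679 0.0566] zaxis [ 2.e-04  0.e+00 -1.e+00] jaw 0.0239 F [-0.9 -0.4 -1.5] gap 0.061 q6 0.095
dp [0.01, -0.02, 0.31] roll -0.0 alt 3.142
n 212 slope x,y, z0(mm) [-0.0034  0.0071] -0.6
```

View pics/b12.png

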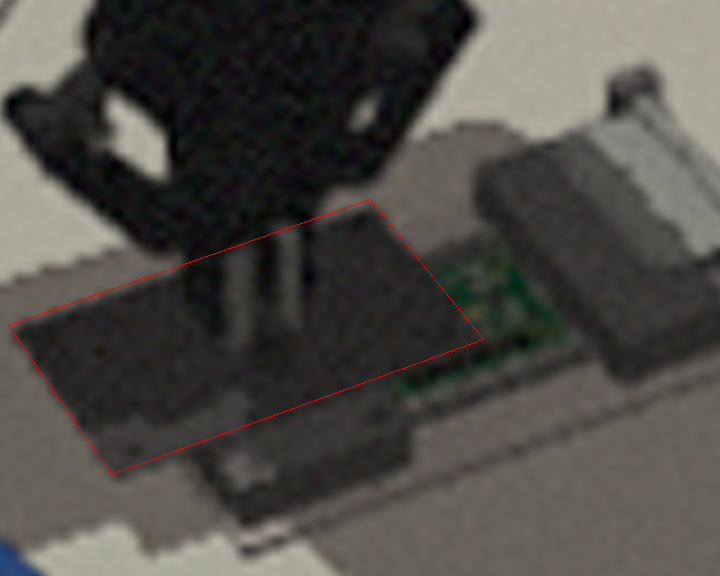

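```bash
python3 -m creep '{"claw":[0,0,0,0,0,0,0],"dp":[[0,0,0.35],[0,0,0.35],[0,1.5,0.35],[0,3,0.35],[0,4.2,0.35],[0,4.2,0.35],[0,4.2,0.35]],"roll":[0,0,0,0,0,0,0]}' 80; python3 to.py .5347 .1695 .0531 .024;  python3 - <<'E'
from station import imaging
from tilt import *
from station import manip
d=imaging.snapshot("scene"); pickle.dump(d,open(f"scene13.pkl","wb"))
s=manip.sense();x,y,z=s["tcp_pos"]
tilt(d,x,y,.024,z-.0236)
overlay(d,box(-.055,.055,-.032,.032,z-.0236),(x,y,.024),f"pics/b13.png",(.55,.2),9,40,32)
E
```

```text
t: 13.2
tcp_pos: [0.5091, 0.1688, 0.0529]
tool_rot: [0.699, 0.715, -0.001, -0.0]
force: [-0.8, 0.0, -2.1]
finger_gap: 0.061
t 13.2 tcp [0.5091 0.1688 0.0529] zaxis [-1.4e-03 -1.0e-04 -1.0e+00] jaw 0.0238 F [-0.8  0.  -2.1] gap 0.061 q6 0.088
dp [0.01, 2.56, -0.03] roll -0.0 alt 3.141
n 209 slope x,y, z0(mm) [0.0001 0.0075] -0.24
```

View pics/b13.png

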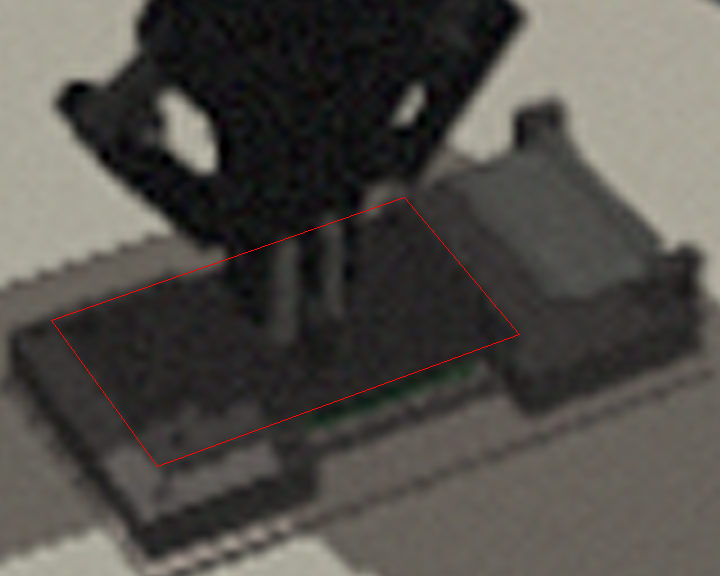

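```bash
python3 -m creep '{"claw":[0,0,0,0,0,0,0],"dp":[[0,0.4,0],[0,0.8,0],[0,1.2,0],[0,1.6,0],[0,1.8,0],[0,1.8,0],[0,1.8,0]],"roll":[0,0,0,0,0,0,0]}' 80; python3 to.py .5347 .1695 .0531 .024;  python3 - <<'E'
from station import imaging
from tilt import *
from station import manip
d=imaging.snapshot("scene"); pickle.dump(d,open(f"scene14.pkl","wb"))
s=manip.sense();x,y,z=s["tcp_pos"]
overlay(d,[],(x,y,.024),f"pics/b14.png",(.57,.2),9,40,32)
E
```

```text
t: 13.95
tcp_pos: [0.5276, 0.1693, 0.0529]
tool_rot: [0.699, 0.716, -0.0, -0.0]
force: [0.4, 0.6, -1.9]
finger_gap: 0.062
t 13.95 tcp [0.5276 0.1693 0.0529] zaxis [-4.e-04 -1.e-04 -1.e+00] jaw 0.024 F [ 0.4  0.6 -1.9] gap 0.062 q6 0.085
dp [0.01, 0.71, -0.02] roll -0.0 alt 3.142
```

View pics/b14.png

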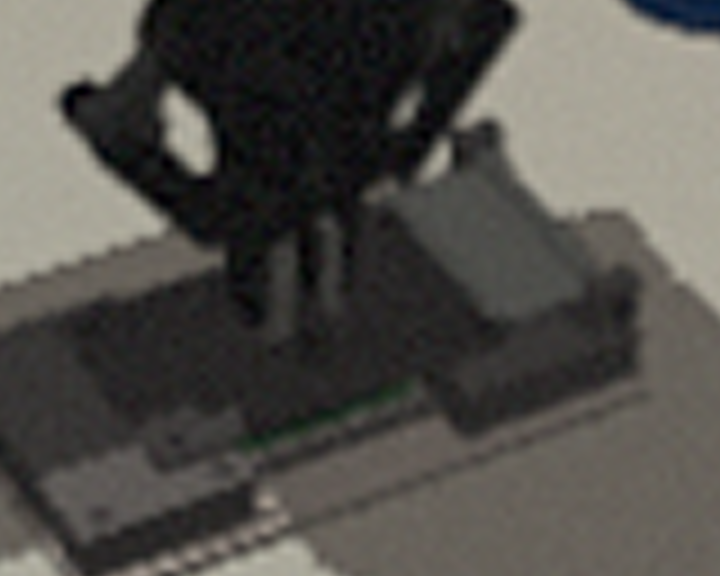

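```bash
python3 -m creep '{"claw":[0,0,0,0,0],"dp":[[0,0.3,0],[0,0.6,0],[0,0.8,0],[0,0.8,0],[0,0.8,0]],"roll":[0,0,0,0,0]}' 80; python3 to.py .5347 .1695 .0506 .024;  python3 - <<'E'
from station import imaging
from tilt import *
d=imaging.snapshot("scene"); pickle.dump(d,open(f"scene15.pkl","wb"))
overlay(d,[],(0,0,.024),f"pics/b15.png",(.57,.2),9,40,32)
E
```

```text
t: 14.5
tcp_pos: [0.5358, 0.1695, 0.0529]
tool_rot: [0.699, 0.716, -0.0, -0.0]
force: [-0.1, 0.5, -1.5]
finger_gap: 0.06
t 14.5 tcp [0.5358 0.1695 0.0529] zaxis [-2.e-04 -0.e+00 -1.e+00] jaw 0.024 F [-0.1  0.5 -1.5] gap 0.06 q6 0.084
dp [0.0, -0.11, 0.23] roll -0.0 alt 3.142
```

View pics/b15.png

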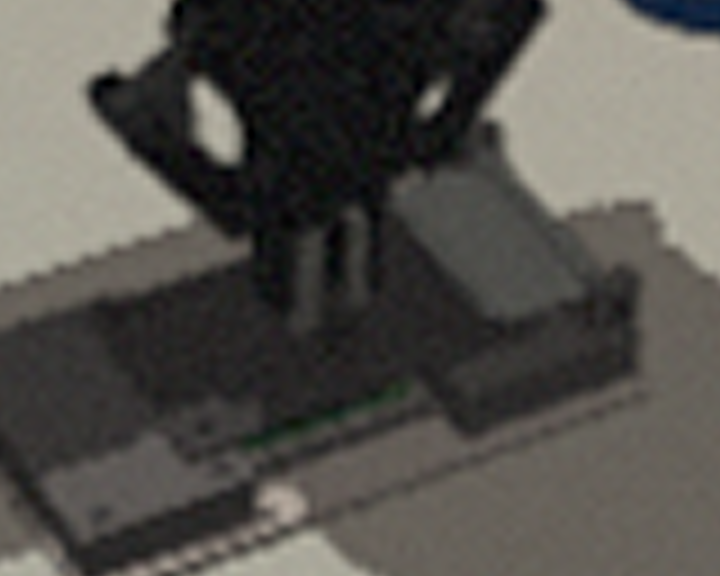

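```bash
python3 -m creep '{"claw":[0,0,0,0,0],"dp":[[0,0,0.1],[0,0,0.2],[0,0,0.3],[0,0,0.4],[0,0,0.4]],"roll":[0,0,0,0,0]}' 80;  python3 -m creep '{"claw":[0,0,0],"dp":[[0,0,0.05],[0,0,0.1],[0,0,0.1]],"roll":[0,0,0]}' 80
```

```text
t: 15.05
tcp_pos: [0.5357, 0.1695, 0.0506]
tool_rot: [0.699, 0.716, 0.0, 0.0]
force: [-1.6, -0.7, 10.5]
finger_gap: 0.066
t: 15.35
tcp_pos: [0.5356, 0.1695, 0.0505]
tool_rot: [0.698, 0.716, 0.0, 0.0]
force: [-3.9, -0.6, 16.6]
finger_gap: 0.066
```

```bash
python3 -m creep '{"claw":[0,0,0],"dp":[[0,0,0.03],[0,0,0.03],[0,0,0.03]],"roll":[0,0,0]}' 80; python3 - <<'E'
from station import imaging
from tilt import *
d=imaging.snapshot("scene"); P=(.5277,.1693,.024)
tilt(d,.5356,.1695,.024,.027)
C=cloud(d); D=C-[P[0],P[1],0]; a=D[...,0];b=D[...,1]
k=(a>.055)&(a<.078)&(abs(b)<.027)&(D[...,2]>.026)&(D[...,2]<.05)
r=np.linalg.lstsq(np.c_[a[k]-.065,b[k],np.ones(k.sum())],D[...,2][k],rcond=None)[0]; print("flap slope x,y,z",r.round(4),k.sum())
overlay(d,box(-.055,.055,-.032,.032,.027),(.5356,.1695,.024),"pics/b16.png",(.55,.2),9,42,32)
t=imaging.snapshot("top")
a=cv2.imread("pics/b16.png"); cv2.imwrite("pics/top16.png",t["image"][:,:,::-1])
E
```

```text
t: 15.65
tcp_pos: [0.5357, 0.1695, 0.0505]
tool_rot: [0.698, 0.716, 0.0, 0.0]
force: [-4.4, -0.9, 17.9]
finger_gap: 0.063
n 197 slope x,y, z0(mm) [0.0284 0.0323] 1.05
flap slope x,y,z [0.0149 0.0078 0.0336] 133
```

View pics/b16.png

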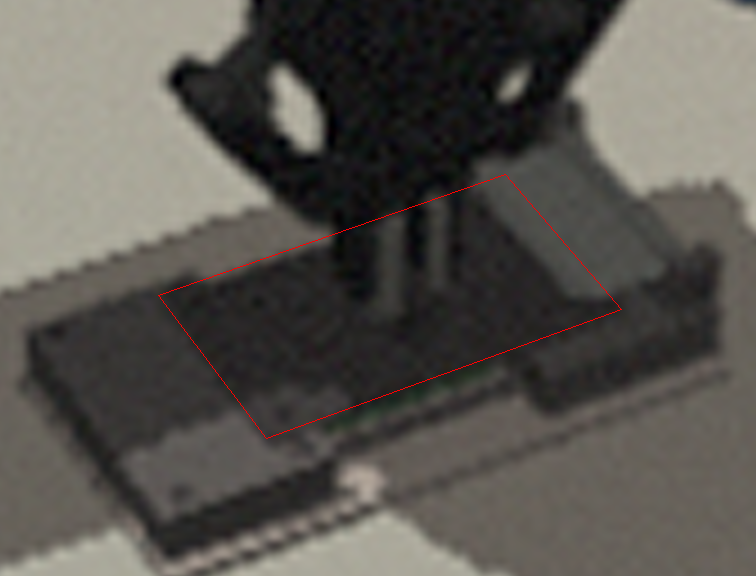

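View pics/top16.png

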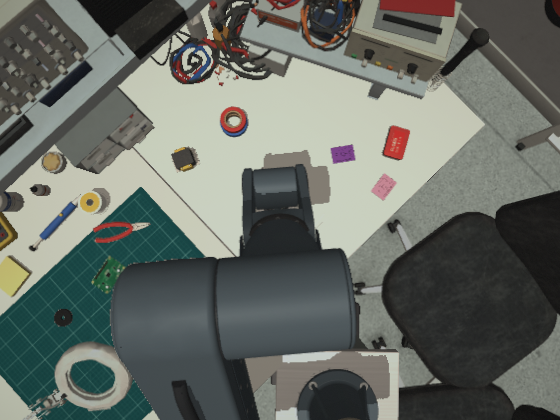

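```bash
python3 - <<'E'
from station import imaging,manip
from tilt import *
Z=[]
for i in range(3):
    d=imaging.snapshot("scene"); C=cloud(d); D=C-[.5356,.1695,.027]; c,s=np.cos(.024),np.sin(.024)
    a=D[...,0]*c+D[...,1]*s; b=-D[...,0]*s+D[...,1]*c
    k=(a>-.052)&(a<.03)&(b<-.003)&(b>-.029)&(abs(D[...,2])<.01)&((abs(a)>.02)|(b<-.024))
    Z.append(np.c_[a[k],b[k],D[...,2][k]])
Z=np.vstack(Z); print(np.linalg.lstsq(np.c_[Z[:,:2],np.ones(len(Z))],Z[:,2],rcond=None)[0].round(4),len(Z))
s=manip.sense(); print(s["t"],np.round(s["force"],1),np.round(s["tcp_pos"],4))
E
```

```text
[-0.0012 -0.0128 -0.0009] 445
15.9 [-4.7 -1.7 19.6] [0.5357 0.1695 0.0505]
```

Flat within measurement noise and pressed with about 18 N. Handing in.

```bash
python3 -c "
from station import workorder,manip
print(workorder.sign_off()); s=manip.sense(); print(s['t'],s['force'],s['tcp_pos'])"
```

```text
the job is handed in; nothing more can be done
None
the job is handed in; nothing more can be done
```

I seated the green board in the pocket and let go. I then took the cover plate by its grip bar, slid its front edge under the flap, pressed it flat and handed the job in still holding it, at about 15.9 s. Sign-off gives no verdict, so the figures below are my own last checks.

- **Board:** after release, both cameras showed it square between the pocket walls. It was within about 1.5 mm of the fixture centre I had estimated, and that estimate is itself good to about 2 mm.
- **Plate position:** its origin is at about fixture x = 8 mm, so about 17 mm is under the flap. It is centred and square by the tool pose.
- **Plate flatness:** it touched down at the height I predicted. Depth readings put the remaining slope at 0.001 rad along x and 0.013 rad along y.
- **Pressing:** the tool presses down with 18–20 N, and the grip is set to 80 N.
- **Flap:** it looked closed in the last picture. A depth fit gave a slope of 0.015 rad, below the 0.06 limit. I saw no contact force during the insertion.
- **Bystanders:** I never came near the transformer or the tin, and both look unmoved in the last top view. The arm hides the pliers there; the tool stayed well clear of them.

**Disagreements:**
- The first plate tilt check gave about 0.03 rad on each axis. Its sample area took in part of the flap, so I redid it with that part left out.
- The two cameras differed by about 2–3 mm on absolute positions, so I used values in between.

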